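# Swap the spent reagent cassette in the blood analyser

## Robot

A 7-joint arm with a two-finger parallel gripper is mounted at the origin on a cart in front of the work surface, level with it; the furniture and walls round the work are solid. World frame = base frame: x ahead of the robot, y to its left, z up, the work surface at z = 0. Lengths are in mm, angles in rad, forces in N, time in s.
With the tool pointing down it reaches from about 425 to 875 mm from the base axis. Payload 4.7 kg.
Tool frame: the origin (TCP) lies at the very end of the fingers, on their centre line; the grasp point (between the pads) lies 19 mm behind it; z points along the fingers, y is the line along which they close (so a half turn about z gives the same grasp; the last joint's range is limited). The gripper opens to 85 mm and grips with 20 to 120 N. Pads are 22 mm wide; open, the fingers measure 114 mm over their backs; the gripper's body (76 mm by 85 mm) begins 54 mm behind the grasp point. The pads swing forward as they close: fully open they stand 13 mm farther back than shut.
Start: joints at [1.303, 0.321, -0.07, 1.45, 0.023, 1.371, -0.057], TCP at [180.735, -624.387, 231.349] pointing down, gripper open.
Joint ranges: [-2.86, 2.86], [-0.3, 2.09], [-1.38, 1.24], [0.06, 2.45], [-1.56, 4.7], [0.09, 2.05], [-2.69, 2.69]. Speed limits (rad/s): [2.57, 2.57, 3.14, 3.14, 3.14, 3.14, 3.14].

## Interface

Orientations are given as a rotation vector (axis times angle).
In Python, from bench import manip gives the robot as it stands.
- The arm moves only by the tool jog_arm, never from a script. Its argument "rows" is a list of rows, each a list of 2 entries, a list of its own where there are three numbers: the shift along the tool's x, y, z in mm, then the turn, a rotation vector about the tool's x, y, z in degrees. In form: [[[tx, ty, tz], [wx, wy, wz]], ...]. A call has 1 to 5 rows; each row shifts and turns the commanded pose from where the row before left it, along the tool's axes as they then stand; what a row does not reach is not made up. A row lasts 1/12 s, in which the tool goes at most 41.7 mm and 7.16 degrees, less where a joint would pass 70% of its speed; a pose out of reach is approached as far as the arm can. A call with a gripper value outside its range is refused whole. "claw" is the finger opening in mm, from 0 to 85.4, set as the call begins (left out, the last holds). The fingers move at their own pace and stop on an object; the grip force is fixed at half the most. Time passes only in rows, so rows that do not move let the fingers close. It gives the time, the measured TCP pose, the force, the opening and the grip force at its end, in the units of the state.
- manip.get_state(): the state, without advancing time (a new reading comes with each control period).
- manip.capture(name): name is "side" or "top" or "wrist"; returns a dict with "pixels" (384x512x3 uint8, red, green, blue), "camera_matrix" (3x3 intrinsics, pixels), "R" (3x3) and "t" (3): a world point X has camera coordinates R X + t. Camera axes: x right, y down, z forward; pixel columns grow to the right and rows downward; lengths in mm; the calibration is good to about 2 mm. A picture is of the moment at which its call begins. There is no depth.
- manip.close_job(): hands the job in; it is judged then, once.
The state is a dict: "t": time; "joint_pos": joint angles; "joint_vel": joint speeds; "joint_efforts": joint torques, N m; "position": TCP position; "tcp_rot": TCP orientation; "wrist_force": force on the tool from outside, world axes, zero at the start; "wrist_torque": the same for the moment, N m; "gripper_width": finger opening in mm; "grasp_force": force on a finger pad.
Only numpy, scipy, OpenCV 4.12 (cv2) and the standard library are available. Lean on these libraries where they do the work, as an engineer would, in place of code of your own. Each camera call takes 0.05 s, during which the arm holds its last target. There are 200 camera calls.

## Task

The cassette in the blood analyser is used up. Press the blue lever beside the loading bay inwards so that the spring catch lets go and the used cassette pops out part-way, draw it out and lay it flat, fin up, in the steel tray. Then slide the fresh cassette into the bay until the catch clicks behind it and holds it fully home; leave the other things on the worktop where they stand.

Things in the scene. Friction and masses are not known exactly. Their poses are not given: they have to be found in the camera images.
- analyser: White benchtop blood analyser (fixed), 200 mm wide, with a grey loading deck in front. Origin: on the worktop under the middle of the bay; +x = the way a cassette slides in (away from the robot), +y = side of the blue lever. Deck top: z = 16 mm, from x = -80 to the end stop at x = +50 mm. A low shroud (top z = 45 mm) covers the bay from x = +28 mm; tall housing (170 mm) from x = +70 mm.
- bay_mouth (a point): Middle of the bay's mouth on the deck top (analyser x = -53 mm). Lead-in flares, 81 mm apart here, narrow to 63 mm at x = -34 mm; black side rails 63 mm apart run to the end stop, tops at z = 32 mm (lever side: only from x = -8 mm, past the catch nose). Lips over the rails from x = +8 mm inwards: a cassette cannot be dropped in, it must slide in lying on the deck.
- bay_home (a point): Where the fin centre of a cassette held by the catch lies: analyser x = -23 mm, y = 0, z = 50 mm; axes as the analyser's. To click in, push on to the stop bosses, 3 mm farther (fin at x = -20 mm). A sprung ejector there pushes outwards with 2 to 5 N over the last 14 mm; a cassette not caught is pushed back out. Sliding in takes up to about 12 N.
- catch (a joint): Blue spring catch, rocker on an upright pivot at analyser x = -49.5, y = 51 mm. 0 = at rest, nose in the bay behind a cassette's shoulder (locked). Grows (rad, stop 0.30) as the tab is pressed towards the bay or a cassette sliding in pushes the sloped nose aside. Above 0.20 a cassette is free and is ejected about 14 mm; the nose then rests on its side, cannot relock. Springs back by itself.
- lever_tab (a point): Middle of the outer face of the catch's upright blue thumb tab: 22 mm long (analyser x), 7 mm thick, from 19 to 47 mm above the worktop. At rest at analyser x = -90.5, y = 55.5, z = 36 mm. Press it in the analyser's -y direction, towards the bay: 1.5 to 4 N, travel about 10 mm. At least 40 mm free on its outer side.
- used_fin (a point): Centre of the grip fin of the used cassette (red strip and red dot), at the start locked in the analyser. Size and axes as the fresh one's.
- fresh_fin (a point): Centre of the grip fin of the fresh cassette (green strip and dot), lying flat on the worktop; +x to its front end, which goes in first. White shell 100 x 46 x 18 mm, 0.1 to 0.16 kg; its front 60 mm has a foot 60 mm wide, 10 mm high, square shoulders behind. Grey fin 40 (x) x 14 mm (y), 18 to 50 mm above the underside. Fin centre: 34 mm above the underside, 70 mm behind the front end.
- tray: Shallow steel tray (fixed), 190 (x) x 150 (y) x 24 mm, walls and floor 4 mm thick. Origin: centre of its underside.
- used: The whole used cassette; its origin is the centre of its underside, 20 mm in front of (x) and 34 mm under its fin centre.
- fresh: The whole fresh cassette; its origin is the centre of its underside, 20 mm in front of (x) and 34 mm under its fin centre.
- cup_red: Bystander: sample cup with a red lid, 60 x 60 x 64 mm. Origin: centre of its underside.
- cup_yellow: Bystander: sample cup with a yellow lid, 60 x 60 x 64 mm. Origin: centre of its underside.
- vial: Bystander: brown vial with a blue cap, 32 x 33 x 62 mm. Origin: centre of its underside.
- carton: Bystander: small white and blue carton, 32 x 85 x 48 mm. Origin: centre of its underside.
There are look-alikes about, which are no part of the job. What is shaped like the used but purple is not meant.

How it is judged (in metres and radians):
On the way, in this order (a step that is already met when the one before it is completed fails the run):
1. the lever has been pressed and the used cassette has popped out of the catch by at least 8 mm (value of joint catch above 0.08 rad and x of used_fin in the frame of analyser between -0.12 and -0.031 m), for 0.1 s.
2. the used cassette lies flat, fin up, in the tray and is let go (x of used_fin in the frame of tray between -0.09 and 0.09 m and y of used_fin in the frame of tray between -0.07 and 0.07 m and z of used_fin in the frame of tray below 0.045 m and angle between used_fin's own z axis and vertical below 0.1 rad and linear speed of used below 0.03 m/s and contact force between the fingers and used below 0.1 N), for 0.2 s.
3. the fresh cassette, lying in the bay, pushes the catch aside (value of joint catch above 0.06 rad and x of fresh_fin in the frame of analyser between -0.11 and -0.027 m and y of fresh_fin in the frame of analyser between -0.008 and 0.008 m), for 0.05 s.
At the end, for the whole second after the job is handed in: Fresh cassette held, front end first, in the bay: fin centre 17.5 to 25.5 mm in front of the analyser's origin, 4 mm sideways, 0.08 rad, catch below 0.04 rad. Used cassette flat (0.1 rad), fin up, on the tray floor, fin centre inside the tray and under 45 mm above its underside. Both at rest (x of fresh_fin in the frame of analyser between -0.0255 and -0.0175 m and y of fresh_fin in the frame of analyser between -0.004 and 0.004 m and z of fresh_fin in the frame of analyser below 0.056 m and angle between the x axis of fresh_fin and the x axis of analyser, either way round below 0.08 rad and angle between fresh_fin's own z axis and vertical below 0.08 rad and value of joint catch below 0.04 rad and linear speed of fresh below 0.02 m/s and x of used_fin in the frame of tray between -0.09 and 0.09 m and y of used_fin in the frame of tray between -0.07 and 0.07 m and z of used_fin in the frame of tray below 0.045 m and angle between used_fin's own z axis and vertical below 0.1 rad and linear speed of used below 0.03 m/s and x of fresh in the frame of analyser above -0.008 m); the robot touches nothing.
It fails at once if a bystander (sample cup, vial or carton) is moved by more than 30 mm or knocked over (distance of any of cup_red, cup_yellow, vial, carton from where it was at the start of the episode above 0.03 m or angle between any of cup_red, cup_yellow, vial, carton's own z axis and vertical above 0.5 rad).
It also fails if it takes over 72 s, if anything falls off the work surface, if the arm or the gripper's body presses on something with over 40 N, if the wrist force passes 120 N, or if a joint passes its speed limit or range.

## Working session

There is one attempt and no reset: what is moved stays moved. The work goes in short steps, Python scripts to look and compute and a tool call to move; the robot and the scene stay as the last step left them, time stands still between calls to the robot, and variables do not carry over. Pictures are saved under pics/ and viewed, at most 12 in all, crops included, and the job is handed in when it is done.

Besides the shell and the picture viewer there is one more tool, called by a JSON object that holds its "fn" and its "kwargs". jog_arm: Moves the arm, as the interface text tells. Its arguments: {"type":"object","properties":{"rows":{"type":"array"},"claw":{"type":"number"}},"required":["rows"]}

```bash
mkdir -p pics; cat > h.py <<'E'
import numpy as np, cv2, pickle
from scipy.spatial.transform import Rotation as Ro
from bench import manip
def cap(name, fn=None):
    c=manip.capture(name); c={k:np.array(v) for k,v in c.items()}
    if fn: cv2.imwrite('pics/'+fn, c['pixels'][...,::-1]); pickle.dump(c,open('pics/'+fn[:-4]+'.pkl','wb'))
    return c
def load(fn): return pickle.load(open('pics/'+fn+'.pkl','rb'))
def plane(c,u,v,z):
    R,t,K=c['R'],c['t'],c['camera_matrix']
    d=R.T@np.linalg.inv(K)@np.array([u,v,1.]); o=-R.T@t
    return o+d*(z-o[2])/d[2]
def proj(c,X):
    p=c['camera_matrix']@(c['R']@np.array(X,float)+c['t']); return p[:2]/p[2]
def tool(d):  # world shift -> tool shift
    s=manip.get_state(); return Ro.from_rotvec(s['tcp_rot']).inv().apply(d)
def st():
    s=manip.get_state(); R=Ro.from_rotvec(s['tcp_rot']).as_matrix()
    print('t',round(s['t'],2),'p',np.round(s['position'],1),'F',np.round(s['wrist_force'],1),'w',round(s['gripper_width'],1),'g',s['grasp_force']); print(np.round(R,3)); return s
E
python3 - <<'E'
from h import *
s=st(); print(s['tcp_rot'])
a=cap('top','top0.png'); b=cap('side','side0.png')
for c in (a,b): print(-c['R'].T@c['t'])
cv2.imwrite('pics/ts0.png',cv2.resize(np.vstack([a['pixels'],b['pixels']])[...,::-1],None,fx=.78,fy=.78))
E
```

```text
t 0.0 p [ 180.6 -623.9  230.2] F [-0.   0.6  0.5] w 85.2 g 0.0
[[ 0.961  0.278 -0.001]
 [ 0.278 -0.961  0.002]
 [-0.    -0.002 -1.   ]]
[-3.10859801e+00 -4.40954127e-01  5.60241317e-04]
[ 466.39283525    1.26777194 1155.76828591]
[-68.07986228 932.43508984 498.92133508]
```

View pics/top0.png

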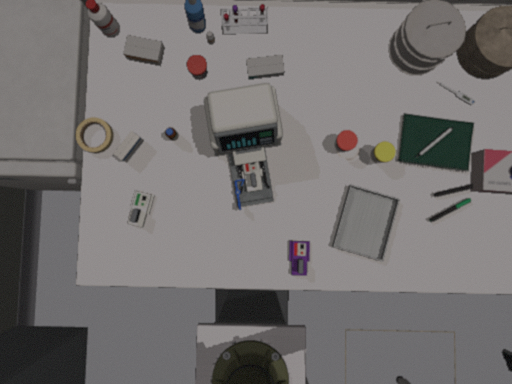

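View pics/side0.png

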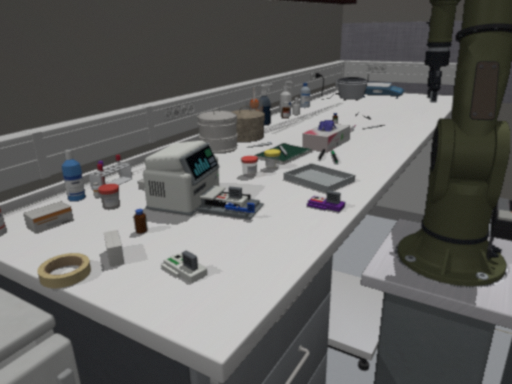

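The top view shows the analyser deck at about (250,178), the blue lever at (238,192), the fresh cassette at (140,208), the tray at (365,222) and the purple decoy at (299,257). The side view agrees. Next I'll enlarge these to measure.

```bash
python3 - <<'E'
from h import *
c=load('top0'); im=c['pixels'][...,::-1]
A=cv2.resize(im[145:215,215:285],None,fx=5.7,fy=5.7,interpolation=cv2.INTER_CUBIC)
B=cv2.resize(im[175:245,105:175],None,fx=5.7,fy=5.7,interpolation=cv2.INTER_CUBIC)
cv2.imwrite('pics/z0.png',np.hstack([A,B]))
hsv=cv2.cvtColor(im,cv2.COLOR_BGR2HSV)
def blobs(n,lo,hi,z,amin=3):
    m=cv2.inRange(hsv,lo,hi); k,l,s,ce=cv2.connectedComponentsWithStats(m)
    for i in range(1,k):
        if s[i,4]>=amin and 90<ce[i][0]<420 and 100<ce[i][1]<280: print(n,s[i,4],np.round(ce[i],1),np.round(plane(c,*ce[i],z),0))
blobs('red',(0,120,90),(8,255,255),34);blobs('red',(172,120,90),(180,255,255),34)
blobs('green',(45,80,60),(85,255,255),18);blobs('blue',(100,130,60),(122,255,255),47)
for n,z in(('tray',24),):
    m=np.zeros(im.shape[:2],np.uint8)
    g=cv2.cvtColor(im,cv2.COLOR_BGR2GRAY); m[180:265,328:402]=(g[180:265,328:402]<150)
    cs,_=cv2.findContours(m,cv2.RETR_EXTERNAL,cv2.CHAIN_APPROX_NONE); q=max(cs,key=cv2.contourArea); r=cv2.minAreaRect(q)
    print(r); P=[plane(c,*p,z) for p in cv2.boxPoints(r)]; print(np.round(P),np.round(np.mean(P,0)))
    print([round(np.linalg.norm(P[i]-P[i-1])) for i in range(4)])
E
```

```text
red 312 [346.4 140. ] [ 697. -267.   34.]
red 17 [246.9 167.2] [611.  23.  34.]
red 19 [295.6 248.9] [ 377. -122.   34.]
red 4 [301.5 252.5] [ 367. -140.   34.]
red 5 [294.8 244.2] [ 391. -120.   34.]
red 7 [294.3 251.4] [ 370. -119.   34.]
green 22 [137.1 199. ] [512. 343.  18.]
blue 30 [169.1 131.3] [709. 250.  47.]
blue 69 [238.2 191.4] [538.  46.  47.]
((364.5, 222.0), (84.0, 73.0), 90.0)
[[ 579. -216.   24.]
 [ 584. -430.   24.]
 [ 340. -429.   24.]
 [ 335. -218.   24.]] [ 459. -323.   24.]
[244, 214, 244, 211]
```

View pics/z0.png

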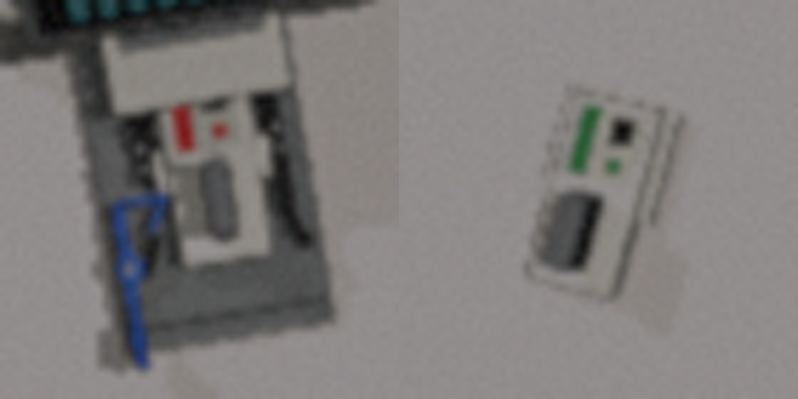

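The crop shows the used fin's top at about (219,200), the tab's lower end at about (140,350) and the deck edges. On the right are the fresh cassette, its fin at about (565,232), and its green strip. Next I'll get the analyser frame and the start move.

```bash
python3 - <<'E'
from h import *
c=load('top0')
L=lambda u,v,z:plane(c,215+u/5.7,145+v/5.7,z)
R=lambda u,v,z:plane(c,105+(u-399)/5.7,175+v/5.7,z)
def yaw(a,b): d=b-a; return np.degrees(np.arctan2(d[1],d[0]))
print('deck R edge yaw',yaw(L(333,315,16),L(292,60,16)),'strip',yaw(L(185,150,34),L(180,108,34)),'shell R',yaw(L(270,255,34),L(252,150,34)))
f=L(219,200,66); print('usedfin',f, 'tab',L(137,340,47), L(145,367,47))
y=np.radians(8.5); ex=np.array([np.cos(y),np.sin(y),0]); ey=np.array([-ex[1],ex[0],0]); O=f+23*ex; O[2]=0
tab=O-90.5*ex+55.5*ey; print('O',O,'tab',tab)
print('fresh strip yaw',yaw(R(578,172,18),R(592,108,18)),'edge',yaw(R(617,298,18),R(664,108,18)),R(572,232,45))
# tray: grey level
im=c['pixels'][...,::-1]; cv2.imwrite('pics/z1.png',cv2.resize(im[170:275,320:410],None,fx=6,fy=5.7,interpolation=cv2.INTER_CUBIC))
print('tray corners',[np.round(plane(c,u,v,24)) for u,v in((364,186),(397,199),(385,259),(333,247))])
E
```

```text
deck R edge yaw 10.143960618298191 strip 8.038840014595774 shell R 10.83568597515287
usedfin [570.07342299   2.75498484  66.        ] tab [500.43369182  42.42447673  47.        ] [486.9872609   38.08668961  47.        ]
O [592.82078785   6.15460129   0.        ] tab [495.11142989  47.66823      0.        ]
fresh strip yaw -9.892604179458527 edge -11.59069735794727 [462.5712499  338.13816027  45.        ]
tray corners [array([ 564., -322.,   24.]), array([ 528., -418.,   24.]), array([ 353., -383.,   24.]), array([ 384., -232.,   24.])]
```

{"fn": "jog_arm", "kwargs": {"rows": [[[0,0,-10],[0,0,0]],[[0,0,-20],[0,0,0]],[[0,0,-20],[0,0,0]]], "claw": 0}}

```text
t: 0.35
position: [180.5, -623.8, 281.4]
tcp_rot: [-3.108, -0.441, 0.001]
wrist_force: [0.0, -0.6, 0.9]
gripper_width: 51.7
grasp_force: 0.0
```

View pics/z1.png

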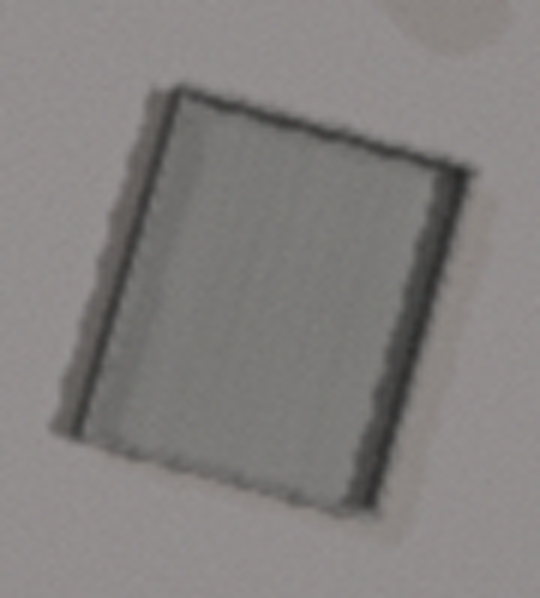

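The tray corners are crisp: centre about (455,-327), yaw about -16°. I'll travel in an arc to stand outside the blue tab and look from there.

{"fn": "jog_arm", "kwargs": {"rows": [[[34.6,-19.9,0],[0,0,0]],[[34.6,-19.9,0],[0,0,0]],[[34.6,-19.9,0],[0,0,0]],[[34.6,-19.9,0],[0,0,0]],[[34.6,-19.9,0],[0,0,0]]]}}

```text
t: 0.77
position: [320.3, -479.2, 282.1]
tcp_rot: [3.11, 0.441, 0.0]
wrist_force: [1.2, -0.5, -0.2]
gripper_width: -0.1
grasp_force: 0.0
```

{"fn": "jog_arm", "kwargs": {"rows": [[[34.6,-19.9,0],[0,0,0]],[[34.6,-19.9,0],[0,0,0]],[[34.6,-19.9,0],[0,0,0]],[[34.6,-19.9,0],[0,0,0]],[[34.6,-19.9,0],[0,0,0]]]}}

```text
t: 1.18
position: [458.8, -335.4, 282.2]
tcp_rot: [3.11, 0.441, 0.001]
wrist_force: [1.4, -0.7, -0.2]
gripper_width: 0.2
grasp_force: 0.0
```

{"fn": "jog_arm", "kwargs": {"rows": [[[34.6,-19.9,0],[0,0,0]],[[34.6,-19.9,0],[0,0,0]],[[34.6,-19.9,0],[0,0,0]],[[6,-38.6,0],[0,0,0]],[[6,-38.6,0],[0,0,0]]]}}

```text
t: 1.6
position: [531.9, -171.3, 280.6]
tcp_rot: [-3.108, -0.442, 0.001]
wrist_force: [-0.5, 0.2, 0.1]
gripper_width: -0.4
grasp_force: 0.0
```

{"fn": "jog_arm", "kwargs": {"rows": [[[6,-38.6,0],[0,0,0]],[[6,-38.6,0],[0,0,0]],[[6,-38.6,0],[0,0,0]],[[6,-38.6,0],[0,0,0]],[[6,-38.6,0],[0,0,0]]]}}

```text
t: 2.02
position: [505.5, 22.2, 282.1]
tcp_rot: [3.11, 0.441, 0.001]
wrist_force: [0.6, 1.1, -0.8]
gripper_width: -0.0
grasp_force: 0.0
```

{"fn": "jog_arm", "kwargs": {"rows": [[[6,-38.6,0],[0,0,6]],[[0,0,30],[0,0,0]],[[0,0,20],[0,0,0]],[[0,0,0],[0,0,0]],[[0,0,0],[0,0,0]]]}}

```text
t: 2.43
position: [500.6, 58.9, 231.3]
tcp_rot: [3.129, 0.278, -0.002]
wrist_force: [-0.3, -0.0, -0.2]
gripper_width: -0.2
grasp_force: 0.0
```

```bash
python3 - <<'E'
from h import *
st(); c=cap('wrist','w1.png'); print(-c['R'].T@c['t'], c['R'][2])
im=c['pixels'][...,::-1]; cv2.imwrite('pics/w1.png',cv2.resize(im,None,fx=1.5,fy=1.5))
E
```

```text
t 2.43 p [500.6  58.9 231.3] F [-0.3 -0.  -0.2] w -0.2 g 0.0
[[ 0.984  0.176 -0.002]
 [ 0.176 -0.984 -0.   ]
 [-0.002  0.    -1.   ]]
[571.04884968  72.06991859 372.51202564] [-0.27665631 -0.05004886 -0.95966473]
```

View pics/w1.png

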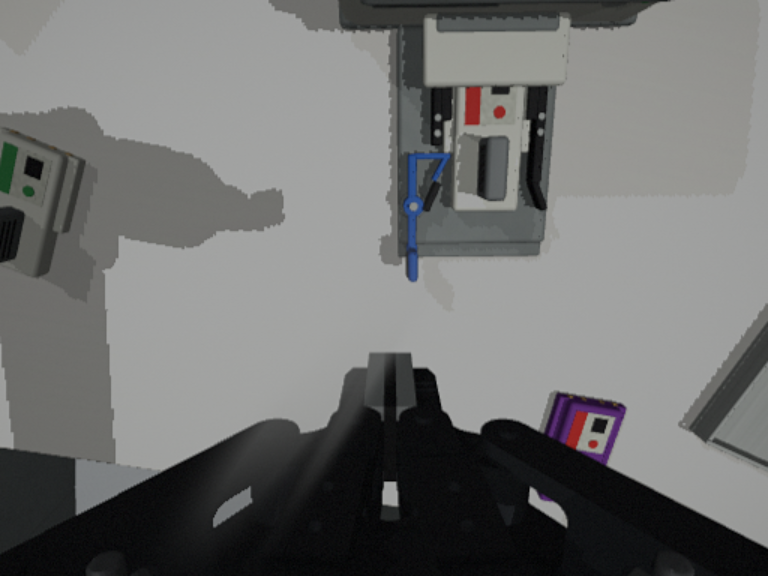

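The wrist view is well aligned. It shows the tab top at (413,265), the pivot at (413,206) and the used fin's top at about (496,168), in the 1.5x picture.

```bash
python3 - <<'E'
from h import *
c=load('w1'); P=lambda u,v,z:plane(c,u/1.5,v/1.5,z)
yaw=lambda a,b:np.degrees(np.arctan2(*(b-a)[[1,0]]))
print('tab',P(413,250,47),P(413,280,47),'piv',P(413,206,47),P(413,206,32))
print('fin',P(497,137,66),P(495,199,66))
print('yaws shell L',yaw(P(454,208,34),P(457,90,34)),'R',yaw(P(518,208,34),P(524,90,34)),'deckR',yaw(P(541,240,16),P(555,88,16)),'deckL',yaw(P(400,240,16),P(402,60,16)),'shroud',yaw(P(426,84,45),P(566,82,45))+90,'deckfront',yaw(P(405,243,16),P(540,240,16))+90)
print('shell rear mid',(P(454,209,34)+P(518,210,34))/2, 'deck mid',(P(400,243,16)+P(541,241,16))/2)
E
```

```text
tab [510.22829339  44.34098012  47.        ] [489.03141574  40.25472073  47.        ] piv [539.97031073  50.07454143  47.        ] [538.5381729   49.06096703  32.        ]
fin [591.96096144   8.55119903  66.        ] [555.25725488   0.87324701  66.        ]
yaws shell L 10.830775644671084 R 11.529670575811354 deckR 10.022860584949093 deckL 9.84015808653109 shroud 10.874479226590026 deckfront 11.393241425656683
shell rear mid [545.37902346  -2.04046622  34.        ] deck mid [ 5.18132795e+02 -3.88013778e-02  1.60000000e+01]
```

{"fn": "jog_arm", "kwargs": {"rows": [[[-4.3,-22.2,0],[0,0,0]],[[0,0,40],[0,0,0]],[[0,0,40],[0,0,0]],[[0,0,40],[0,0,0]],[[0,0,40],[0,0,0]]]}}

```text
t: 2.9
position: [495.1, 79.6, 72.0]
tcp_rot: [3.129, 0.275, 0.007]
wrist_force: [0.3, -0.8, -0.6]
gripper_width: -0.0
grasp_force: 0.0
```

{"fn": "jog_arm", "kwargs": {"rows": [[[0,0,30],[0,0,0]],[[0,0,15],[0,0,0]],[[0,6,0],[0,0,0]],[[0,6,0],[0,0,0]],[[0,4,0],[0,0,0]]]}}

```text
t: 3.32
position: [498.2, 63.2, 28.4]
tcp_rot: [3.129, 0.275, 0.006]
wrist_force: [-0.1, 0.3, 0.6]
gripper_width: 0.0
grasp_force: 0.0
```

{"fn": "jog_arm", "kwargs": {"rows": [[[0,3,0],[0,0,0]],[[0,3,0],[0,0,0]],[[0,2,0],[0,0,0]],[[0,0,0],[0,0,0]]]}}

```text
t: 3.65
position: [498.3, 57.9, 27.6]
tcp_rot: [-3.128, -0.278, -0.004]
wrist_force: [-0.1, 4.0, 2.2]
gripper_width: -0.1
grasp_force: 1.8
```

{"fn": "jog_arm", "kwargs": {"rows": [[[0,2,0],[0,0,0]],[[0,2,0],[0,0,0]],[[0,0,0],[0,0,0]]]}}

```text
t: 3.9
position: [498.3, 56.2, 27.4]
tcp_rot: [-3.125, -0.281, -0.003]
wrist_force: [-1.7, 8.9, 4.7]
gripper_width: -0.0
grasp_force: 4.4
```

Force is rising with little travel, so I'll look.

```bash
python3 - <<'E'
from h import *
st(); c=cap('wrist','w2.png'); d=cap('side','s2.png')
A=c['pixels'][60:260,230:400][...,::-1]; B=d['pixels'][170:240,160:280][...,::-1]
cv2.imwrite('pics/v2.png',np.hstack([cv2.resize(A,(425,500)),cv2.resize(B,(375,500*375//375*70//120*1))if 0 else cv2.resize(cv2.resize(B,(375,219)),(375,500))]))
E
```

```text
t 3.9 p [498.3  56.2  27.4] F [-1.7  8.9  4.7] w -0.0 g 4.407220074881479
[[ 0.984  0.178  0.002]
 [ 0.178 -0.984  0.004]
 [ 0.002 -0.004 -1.   ]]
```

View pics/v2.png

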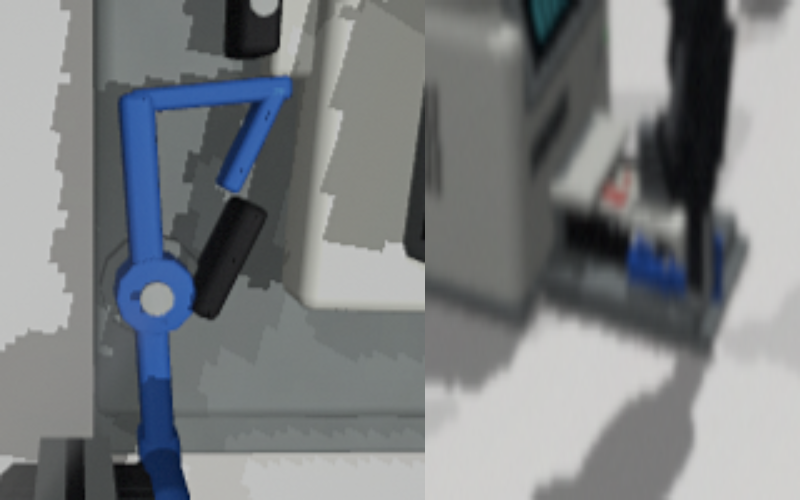

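The lever is turning (its nose is starting to move out), so the contact is right. I'll keep pressing.

{"fn": "jog_arm", "kwargs": {"rows": [[[0,2,0],[0,0,0]],[[0,2,0],[0,0,0]],[[0,0,0],[0,0,0]]]}}

```text
t: 4.25
position: [498.8, 50.7, 26.9]
tcp_rot: [-3.128, -0.281, -0.002]
wrist_force: [-1.1, 4.1, 0.8]
gripper_width: -0.1
grasp_force: 1.9
```

{"fn": "jog_arm", "kwargs": {"rows": [[[0,2,0],[0,0,0]],[[0,2,0],[0,0,0]],[[0,0,0],[0,0,0]]]}}

```text
t: 4.5
position: [499.1, 48.8, 26.7]
tcp_rot: [-3.124, -0.281, -0.001]
wrist_force: [-1.5, 11.5, 1.9]
gripper_width: -0.6
grasp_force: 5.3
```

```bash
python3 - <<'E'
from h import *
s=st(); print(s['joint_efforts'],s['joint_pos'])
c=cap('wrist','w3.png')
a=load('w2')['pixels']; b=c['pixels']
for n,i in(('w1',load('w1')['pixels']),('a',a),('b',b)):
    m=cv2.inRange(cv2.cvtColor(i,cv2.COLOR_RGB2HSV),(100,120,50),(125,255,255)); q=np.argwhere(m); print(n,q.mean(0),len(q))
# nose tip / shell: lever arm angle
for i,cc in(('w2',load('w2')),('w3',c)):
    m=cv2.inRange(cv2.cvtColor(cc['pixels'],cv2.COLOR_RGB2HSV),(100,120,50),(125,255,255)); q=np.argwhere(m); j=q[q[:,1].argmax()]; print(i,j,plane(cc,j[1],j[0],30))
E
```

```text
t 4.5 p [499.1  48.8  26.7] F [-1.5 11.5  1.9] w -0.6 g 5.267837050687376
[[ 0.984  0.178  0.   ]
 [ 0.178 -0.984  0.005]
 [ 0.001 -0.005 -1.   ]]
[ 5.92112750e+00 -3.48647368e+01  1.93758599e+00 -2.45253360e+01
  2.91032419e+00  5.99194039e-01 -3.36272840e-02] [ 0.4369539   0.27596414 -0.64219873  2.00991909  0.20113392  0.91736527
 -1.70151201]
w1 [135.12102874 278.06807867] 661
a [165.88684353 299.16432052] 3694
b [169.7856025  281.27021388] 3834
w2 [ 92 346] [579.12887581  34.77427146  30.        ]
w3 [285 314] [488.84514516  20.11827164  30.        ]
```

```bash
python3 - <<'E'
from h import *
c=load('w3'); cv2.imwrite('pics/v3.png',cv2.resize(c['pixels'][20:270,230:480][...,::-1],(600,600)))
E
```

```text
(no output)
```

View pics/v3.png

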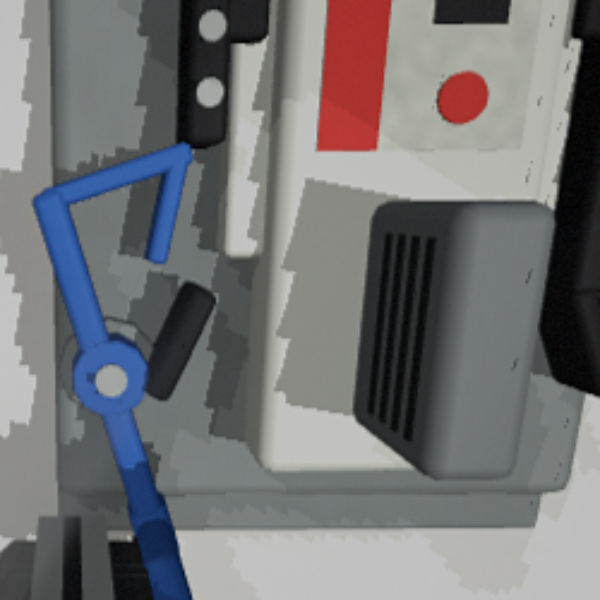

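The cassette has popped out: its shoulder is past the nose, the lever is at its stop, and the fin is at about (489,338) in the crop. I'll back off, raise, and go over the fin.

```bash
python3 - <<'E'
from h import *
c=load('w3'); print([plane(c,230+u/2.4,20+v/2.4,66) for u,v in((489,338),(507,205),(472,475))])
E
```

```text
[array([561.4728935 ,   2.92997738,  66.        ]), array([578.46905479,   6.33685543,  66.        ]), array([542.16345622,  -1.16427383,  66.        ])]
```

{"fn": "jog_arm", "kwargs": {"rows": [[[0,-12,0],[0,0,0]],[[0,-12,0],[0,0,0]],[[0,0,-40],[0,0,0]],[[0,0,-40],[0,0,0]],[[0,0,0],[0,0,0]]]}}

```text
t: 4.97
position: [499.8, 68.2, 113.1]
tcp_rot: [3.127, 0.277, 0.017]
wrist_force: [1.7, 0.2, 0.8]
gripper_width: 0.1
grasp_force: 0.0
```

{"fn": "jog_arm", "kwargs": {"rows": [[[0,0,0],[0,0,0]],[[0,0,0],[0,0,0]],[[0,0,0],[0,0,0]],[[0,0,0],[0,0,0]]], "claw": 45}}

```text
t: 5.3
position: [494.0, 67.8, 105.0]
tcp_rot: [3.129, 0.277, -0.004]
wrist_force: [0.9, -0.5, -0.6]
gripper_width: 44.6
grasp_force: 0.0
```

{"fn": "jog_arm", "kwargs": {"rows": [[[18.1,25.3,0],[0,0,0]],[[18.1,25.3,0],[0,0,0]],[[18,25.4,0],[0,0,-0.6]],[[0,0,20],[0,0,0]],[[0,0,10],[0,0,0]]]}}

```text
t: 5.72
position: [561.4, 1.0, 73.7]
tcp_rot: [-3.128, -0.289, 0.005]
wrist_force: [-1.0, 0.9, -1.1]
gripper_width: 45.0
grasp_force: 0.0
```

{"fn": "jog_arm", "kwargs": {"rows": [[[0,0,20],[0,0,0]],[[0,0,12],[0,0,0]],[[0,0,5],[0,0,0]],[[0,0,0],[0,0,0]],[[0,0,0],[0,0,0]]]}}

```text
t: 6.13
position: [561.5, 3.7, 39.3]
tcp_rot: [-3.128, -0.296, 0.001]
wrist_force: [-0.3, 0.4, -0.1]
gripper_width: 44.8
grasp_force: 0.0
```

{"fn": "jog_arm", "kwargs": {"rows": [[[0,0,0],[0,0,0]],[[0,0,0],[0,0,0]],[[0,0,0],[0,0,0]],[[0,0,0],[0,0,0]]], "claw": 5}}

```text
t: 6.47
position: [562.9, 2.0, 40.5]
tcp_rot: [3.126, 0.293, 0.004]
wrist_force: [0.1, -3.2, 3.6]
gripper_width: 12.5
grasp_force: 59.4
```

The fin is gripped. Draw it out along tool -x, then lift.

{"fn": "jog_arm", "kwargs": {"rows": [[[-8,0,0],[0,0,0]],[[-12,0,0],[0,0,0]],[[-15,0,0],[0,0,0]],[[-15,0,0],[0,0,0]],[[-15,0,0],[0,0,0]]]}}

```text
t: 6.88
position: [498.8, -9.0, 40.4]
tcp_rot: [3.128, 0.293, 0.006]
wrist_force: [0.9, -0.9, 5.9]
gripper_width: 13.2
grasp_force: 59.5
```

{"fn": "jog_arm", "kwargs": {"rows": [[[-15,0,-1],[0,0,0]],[[-10,0,-4],[0,0,0]],[[0,0,-30],[0,0,0]],[[0,0,-30],[0,0,0]],[[0,0,0],[0,0,0]]]}}

```text
t: 7.3
position: [475.9, -13.0, 108.8]
tcp_rot: [3.126, 0.295, 0.012]
wrist_force: [2.0, 0.5, -0.2]
gripper_width: 12.9
grasp_force: 58.7
```

```bash
python3 - <<'E'
from h import *
s=st(); print('tool shift to tray', tool(np.array([436,-322,110])-s['position']))
E
```

```text
t 7.3 p [475.9 -13.  108.8] F [ 2.   0.5 -0.2] w 12.9 g 58.73851954936981
[[ 0.982  0.187  0.008]
 [ 0.187 -0.982 -0.001]
 [ 0.007  0.003 -1.   ]]
tool shift to tray [-96.87189468 296.08898516  -1.10151334]
```

{"fn": "jog_arm", "kwargs": {"rows": [[[-12,37,0],[0,0,0]],[[-12,37,0],[0,0,0]],[[-12,37,0],[0,0,0]],[[-12,37,0],[0,0,0]],[[-12,37,0],[0,0,0]]]}}

```text
t: 7.72
position: [447.6, -207.3, 103.7]
tcp_rot: [-3.127, -0.295, 0.001]
wrist_force: [-0.3, -0.8, -1.6]
gripper_width: 12.9
grasp_force: 58.8
```

{"fn": "jog_arm", "kwargs": {"rows": [[[-12,37,0],[0,0,0]],[[-12,37,0],[0,0,0]],[[-12,37,0],[0,0,0]],[[0,0,0],[0,0,0]],[[0,0,25],[0,0,0]]]}}

```text
t: 8.13
position: [435.7, -326.6, 82.5]
tcp_rot: [3.123, 0.285, 0.009]
wrist_force: [1.9, -0.5, -0.5]
gripper_width: 12.7
grasp_force: 59.0
```

```bash
python3 - <<'E'
from h import *
st(); c=cap('top','t4.png'); cv2.imwrite('pics/v4.png',cv2.resize(c['pixels'][150:290,290:430][...,::-1],(560,560)))
E
```

```text
t 8.13 p [ 435.7 -326.6   82.5] F [ 1.9 -0.5 -0.5] w 12.7 g 58.98907542228699
[[ 0.983  0.181  0.006]
 [ 0.181 -0.983 -0.005]
 [ 0.005  0.006 -1.   ]]
```

View pics/v4.png

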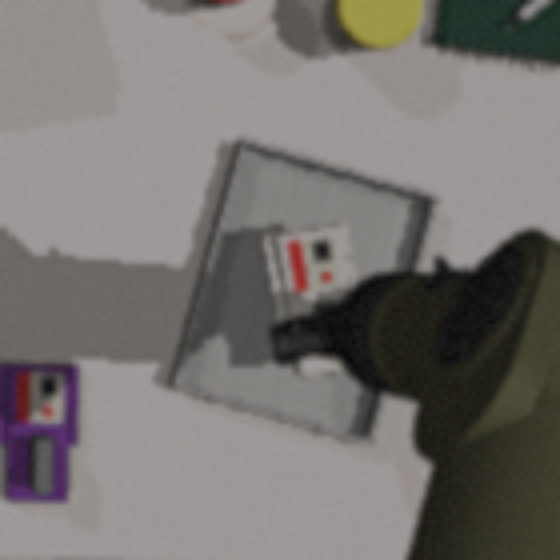

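The cassette hangs level over the middle of the tray (crop about (310,300), tray centre (300,290)). Lower and release.

{"fn": "jog_arm", "kwargs": {"rows": [[[0,0,18],[0,0,0]],[[0,0,16],[0,0,0]],[[0,0,10],[0,0,0]],[[0,0,5],[0,0,0]],[[0,0,0],[0,0,0]]]}}

```text
t: 8.6
position: [433.8, -321.0, 29.7]
tcp_rot: [-3.126, -0.296, 0.002]
wrist_force: [0.3, 0.4, -0.5]
gripper_width: 13.2
grasp_force: 58.8
```

{"fn": "jog_arm", "kwargs": {"rows": [[[0,0,1.5],[0,0,0]],[[0,0,1.5],[0,0,0]],[[0,0,0],[0,0,0]]]}}

```text
t: 8.85
position: [434.8, -322.3, 28.5]
tcp_rot: [3.127, 0.295, 0.001]
wrist_force: [-1.9, 2.4, 3.8]
gripper_width: 13.0
grasp_force: 59.5
```

{"fn": "jog_arm", "kwargs": {"rows": [[[0,0,0],[0,0,0]],[[0,0,0],[0,0,0]],[[0,0,0],[0,0,0]],[[0,0,-15],[0,0,0]],[[0,0,-30],[0,0,0]]], "claw": 45}}

```text
t: 9.27
position: [431.6, -320.5, 69.3]
tcp_rot: [-3.122, -0.294, 0.008]
wrist_force: [-0.3, -0.2, 0.1]
gripper_width: 45.1
grasp_force: 0.0
```

{"fn": "jog_arm", "kwargs": {"rows": [[[0,0,-35],[0,0,0]],[[0,0,-35],[0,0,0]],[[12.7,-34,0],[0,0,0]],[[12.7,-34,0],[0,0,0]],[[12.7,-34,0],[0,0,0]]]}}

```text
t: 9.68
position: [453.1, -214.4, 143.3]
tcp_rot: [3.127, 0.291, 0.003]
wrist_force: [1.1, 0.8, -0.4]
gripper_width: 45.1
grasp_force: 0.0
```

{"fn": "jog_arm", "kwargs": {"rows": [[[12.7,-34,0],[0,0,0]],[[12.7,-34,0],[0,0,0]],[[12.7,-34,0],[0,0,0]],[[12.7,-34,0],[0,0,0]],[[12.7,-34,0],[0,0,0]]]}}

```text
t: 10.1
position: [483.4, -34.5, 142.6]
tcp_rot: [3.127, 0.294, 0.001]
wrist_force: [0.4, 0.6, -0.3]
gripper_width: 45.3
grasp_force: 0.0
```

{"fn": "jog_arm", "kwargs": {"rows": [[[12.7,-34,0],[0,0,0]],[[-3.2,-36.8,0],[0,0,0]],[[-3.2,-36.8,0],[0,0,0]],[[-3.2,-36.8,0],[0,0,0]],[[-3.2,-36.8,0],[0,0,0]]]}}

```text
t: 10.52
position: [448.8, 143.4, 142.4]
tcp_rot: [3.127, 0.294, 0.001]
wrist_force: [0.2, 0.8, 0.4]
gripper_width: 45.1
grasp_force: 0.0
```

{"fn": "jog_arm", "kwargs": {"rows": [[[-3.2,-36.8,0],[0,0,0]],[[-3.2,-36.8,0],[0,0,0]],[[-3.2,-36.8,0],[0,0,0]],[[-3.2,-36.8,0],[0,0,0]],[[-3.2,-36.8,0],[0,0,0]]]}}

```text
t: 10.93
position: [399.0, 321.1, 142.6]
tcp_rot: [3.128, 0.293, 0.002]
wrist_force: [1.4, 1.0, -0.2]
gripper_width: 45.0
grasp_force: 0.0
```

{"fn": "jog_arm", "kwargs": {"rows": [[[0,0,-15],[0,0,5.4]],[[0,0,-15],[0,0,5.4]],[[0,0,-15],[0,0,5.4]],[[0,0,-15],[0,0,5.5]],[[0,0,0],[0,0,0]]]}}

```text
t: 11.35
position: [400.7, 321.1, 205.0]
tcp_rot: [-3.124, 0.303, -0.007]
wrist_force: [0.7, 0.8, -0.4]
gripper_width: 44.7
grasp_force: 0.0
```

```bash
python3 - <<'E'
from h import *
st(); c=cap('wrist','w5.png'); t=cap('top','t5.png')
A=cv2.resize(c['pixels'][...,::-1],(600,450)); B=cv2.resize(t['pixels'][180:265,325:405][...,::-1],(200,212))
o=np.zeros((450,800,3),np.uint8); o[:,:600]=A; o[:212,600:]=B; cv2.imwrite('pics/v5.png',o)
E
```

```text
t 11.35 p [400.7 321.1 205. ] F [ 0.7  0.8 -0.4] w 44.7 g 0.0
[[ 0.981 -0.192  0.005]
 [-0.192 -0.981  0.002]
 [ 0.004 -0.003 -1.   ]]
```

View pics/v5.png

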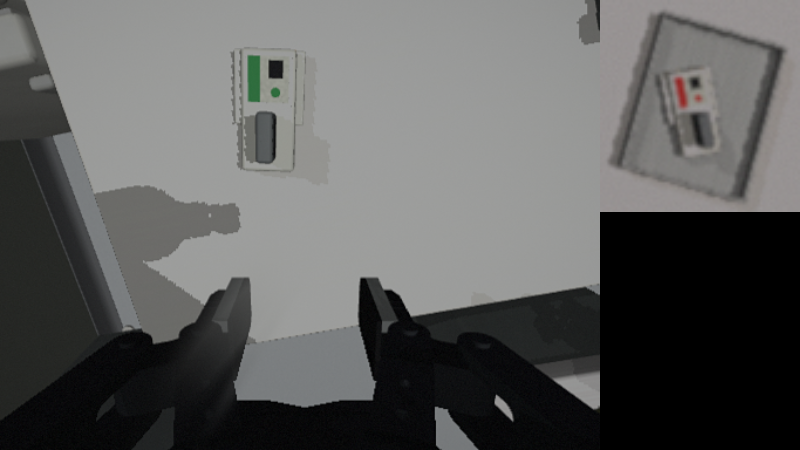

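The used cassette lies flat mid-tray. The fresh fin's top is at about (266,137) in the wrist view, with shell edges at x≈241 and 295.

```bash
python3 - <<'E'
from h import *
c=load('w5'); P=lambda u,v,z:plane(c,u*512/600,v*512/600,z)
yaw=lambda a,b:np.degrees(np.arctan2(*(b-a)[[1,0]]))
print('yaws',yaw(P(241,168,18),P(243,50,18)),yaw(P(293,168,18),P(296,50,18)),yaw(P(249,101,18),P(249,56,18)))
f=P(266,137,50); print('fin',f,np.linalg.norm(P(266,112,50)-P(266,163,50)))
a,b=P(241,169,18),P(293,170,18);print('rear mid',(a+b)/2,np.linalg.norm(a-b))
s=st(); g=f.copy(); g[2]=23; print('tool',tool(g-s['position']))
E
```

```text
yaws -14.77767133351813 -13.058785516247914 -13.463742763555636
fin [464.88065834 339.72912197  50.        ] 38.550626765168076
rear mid [436.99532528 348.44164218  18.        ] 45.81302918810736
t 11.45 p [399.7 319.7 202.3] F [-0.2 -0.  -1. ] w 45.0 g 0.0
[[ 0.982 -0.188  0.001]
 [-0.188 -0.982  0.   ]
 [ 0.001 -0.    -1.   ]]
tool [ 60.10817946 -31.87638883 179.42193628]
```

{"fn": "jog_arm", "kwargs": {"rows": [[[30.2,-16.3,0],[0,0,0]],[[30.3,-16.4,0],[0,0,2.9]],[[0,0,40],[0,0,0]],[[0,0,40],[0,0,0]],[[0,0,40],[0,0,0]]]}}

```text
t: 11.87
position: [465.1, 339.8, 79.4]
tcp_rot: [3.119, -0.377, -0.002]
wrist_force: [-0.4, 0.2, -1.0]
gripper_width: 44.7
grasp_force: 0.0
```

{"fn": "jog_arm", "kwargs": {"rows": [[[0,0,0],[0,0,0]],[[0,0,30],[0,0,0]],[[0,0,20],[0,0,0]],[[0,0,8],[0,0,0]],[[0,0,0],[0,0,0]]]}}

```text
t: 12.28
position: [463.9, 339.7, 23.3]
tcp_rot: [3.117, -0.376, -0.004]
wrist_force: [-0.8, 0.7, 0.1]
gripper_width: 45.1
grasp_force: 0.0
```

{"fn": "jog_arm", "kwargs": {"rows": [[[0,0,0],[0,0,0]],[[0,0,0],[0,0,0]],[[0,0,0],[0,0,0]],[[0,0,0],[0,0,0]]], "claw": 5}}

```text
t: 12.62
position: [466.4, 341.4, 26.4]
tcp_rot: [-3.116, 0.379, -0.004]
wrist_force: [-0.4, 1.7, 5.5]
gripper_width: 12.9
grasp_force: 60.7
```

{"fn": "jog_arm", "kwargs": {"rows": [[[0,0,-20],[0,0,0]],[[0,0,-35],[0,0,0]],[[0,0,-35],[0,0,0]],[[9.7,38.4,0],[0,0,0]],[[9.7,38.4,0],[0,0,0]]]}}

```text
t: 13.03
position: [466.3, 264.0, 117.5]
tcp_rot: [-3.115, 0.369, -0.008]
wrist_force: [1.2, -1.6, -2.9]
gripper_width: 12.5
grasp_force: 59.7
```

{"fn": "jog_arm", "kwargs": {"rows": [[[9.7,38.4,0],[0,0,0]],[[9.7,38.4,0],[0,0,0]],[[9.7,38.4,0],[0,0,0]],[[9.7,38.4,0],[0,0,0]],[[9.7,38.4,0],[0,0,0]]]}}

```text
t: 13.45
position: [466.1, 61.0, 114.8]
tcp_rot: [3.118, -0.379, 0.001]
wrist_force: [0.8, -0.1, -1.4]
gripper_width: 12.7
grasp_force: 59.7
```

{"fn": "jog_arm", "kwargs": {"rows": [[[9.7,38.4,0],[0,0,0]],[[9.7,38.4,0],[0,0,-6]],[[0,0,0],[0,0,-6]],[[0,0,0],[0,0,-6]],[[0,0,0],[0,0,-6.5]]]}}

```text
t: 13.87
position: [466.8, -15.6, 114.6]
tcp_rot: [3.128, 0.289, 0.0]
wrist_force: [-1.3, 1.7, -2.5]
gripper_width: 12.6
grasp_force: 59.7
```

{"fn": "jog_arm", "kwargs": {"rows": [[[0,0,0],[0,0,0]],[[0,0,0],[0,0,0]]]}}

```text
t: 14.03
position: [467.0, -14.5, 114.5]
tcp_rot: [3.129, 0.28, 0.0]
wrist_force: [0.0, -0.4, -1.2]
gripper_width: 12.8
grasp_force: 59.7
```

```bash
python3 - <<'E'
from h import *
s=st(); g=np.array([468.4,-15.3,48]); print('tool',tool(g-s['position']), 'yaw',np.degrees(np.arctan2(*Ro.from_rotvec(s['tcp_rot']).as_matrix()[[1,0],0])))
c=cap('wrist','w6.png'); cv2.imwrite('pics/v6.png',cv2.resize(c['pixels'][...,::-1],(800,600)))
E
```

```text
t 14.03 p [467.  -14.5 114.5] F [ 0.  -0.4 -1.2] w 12.8 g 59.721524119377136
[[ 0.984  0.177  0.   ]
 [ 0.177 -0.984 -0.   ]
 [ 0.     0.    -1.   ]]
tool [ 1.28410998  0.98151963 66.47744892] yaw 10.222523765472955
```

View pics/v6.png

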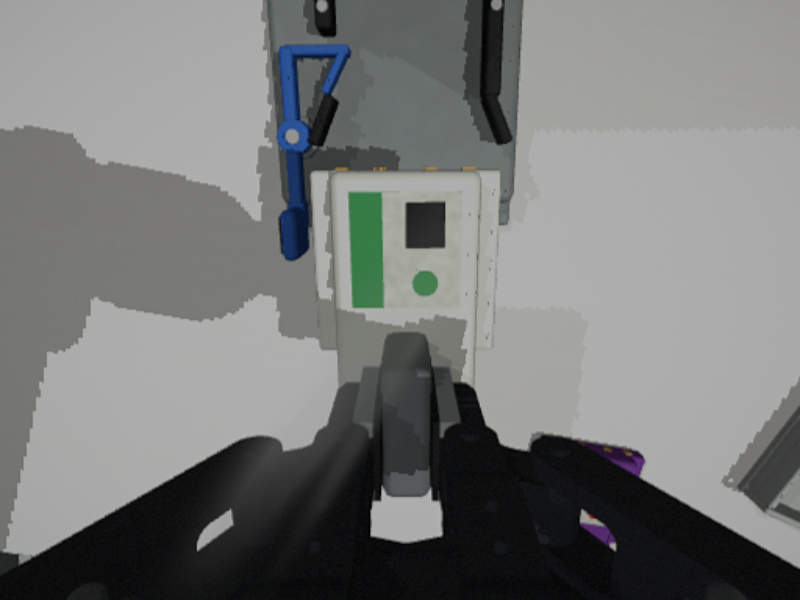

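The fresh cassette is held straight, with its front just before the mouth and centred between the flares. I'll lower it to the deck and start sliding.

{"fn": "jog_arm", "kwargs": {"rows": [[[1.3,1,0],[0,0,-0.5]],[[0,0,30],[0,0,0]],[[0,0,25],[0,0,0]],[[0,0,12],[0,0,0]],[[0,0,0],[0,0,0]]]}}

```text
t: 14.5
position: [465.9, -15.1, 44.4]
tcp_rot: [-3.126, -0.297, 0.01]
wrist_force: [-0.2, 0.7, -1.7]
gripper_width: 12.7
grasp_force: 59.7
```

{"fn": "jog_arm", "kwargs": {"rows": [[[0,0,2.5],[0,0,0]],[[0,0,2.5],[0,0,0]],[[0,0,0],[0,0,0]]]}}

```text
t: 14.75
position: [469.3, -15.3, 43.0]
tcp_rot: [3.127, 0.298, 0.002]
wrist_force: [-0.1, 0.3, -1.5]
gripper_width: 12.9
grasp_force: 59.7
```

```bash
python3 - <<'E'
from h import *
s=st(); print('yaw',np.degrees(np.arctan2(*Ro.from_rotvec(s['tcp_rot']).as_matrix()[[1,0],0])),s['wrist_torque'])
E
```

```text
t 14.75 p [469.3 -15.3  43. ] F [-0.1  0.3 -1.5] w 12.9 g 59.66807663440704
[[ 0.982  0.189  0.001]
 [ 0.189 -0.982 -0.   ]
 [ 0.001  0.    -1.   ]]
yaw 10.878275137317281 [0.0029937  0.08335821 0.07440715]
```

{"fn": "jog_arm", "kwargs": {"rows": [[[10,0,0.5],[0,0,0]],[[10,0,0.5],[0,0,0]],[[10,0,0],[0,0,0]],[[10,0,0],[0,0,0]],[[0,0,0],[0,0,0]]]}}

```text
t: 15.17
position: [511.5, -7.8, 42.4]
tcp_rot: [3.127, 0.298, 0.006]
wrist_force: [2.4, -1.4, 4.4]
gripper_width: 12.5
grasp_force: 60.6
```

{"fn": "jog_arm", "kwargs": {"rows": [[[8,0,0],[0,0,0]],[[8,0,0],[0,0,0]],[[8,0,0],[0,0,0]],[[6,0,0],[0,0,0]],[[0,0,0],[0,0,0]]]}}

```text
t: 15.58
position: [539.8, -2.7, 42.4]
tcp_rot: [3.126, 0.297, 0.005]
wrist_force: [2.1, -2.9, 3.6]
gripper_width: 13.1
grasp_force: 60.7
```

{"fn": "jog_arm", "kwargs": {"rows": [[[6,0,0],[0,0,0]],[[6,0,0],[0,0,0]],[[6,0,0],[0,0,0]],[[6,0,0],[0,0,0]],[[0,0,0],[0,0,0]]]}}

```text
t: 16.0
position: [562.7, 1.6, 42.4]
tcp_rot: [3.126, 0.297, 0.002]
wrist_force: [-1.3, -2.4, 6.4]
gripper_width: 12.8
grasp_force: 61.0
```

{"fn": "jog_arm", "kwargs": {"rows": [[[4,0,0],[0,0,0]],[[4,0,0],[0,0,0]],[[3,0,0],[0,0,0]],[[0,0,0],[0,0,0]]]}}

```text
t: 16.33
position: [571.2, 3.2, 42.4]
tcp_rot: [3.126, 0.297, -0.004]
wrist_force: [-7.6, -3.4, 12.0]
gripper_width: 12.6
grasp_force: 61.7
```

{"fn": "jog_arm", "kwargs": {"rows": [[[2,0,0],[0,0,0]],[[2,0,0],[0,0,0]],[[0,0,0],[0,0,0]]]}}

```text
t: 16.58
position: [574.6, 3.8, 42.4]
tcp_rot: [3.126, 0.296, -0.006]
wrist_force: [-8.2, -5.0, 12.2]
gripper_width: 12.8
grasp_force: 61.8
```

```bash
python3 - <<'E'
from h import *
s=st(); print(s['wrist_torque'])
c=cap('wrist','w7.png'); cv2.imwrite('pics/v7.png',cv2.resize(c['pixels'][:300,120:440][...,::-1],(640,600)))
E
```

```text
t 16.58 p [574.6   3.8  42.4] F [-8.2 -5.  12.2] w 12.8 g 61.79591774940491
[[ 0.982  0.188 -0.004]
 [ 0.188 -0.982 -0.002]
 [-0.004  0.002 -1.   ]]
[-6.23623182e-01  1.58047741e+00  3.23955539e-04]
```

View pics/v7.png

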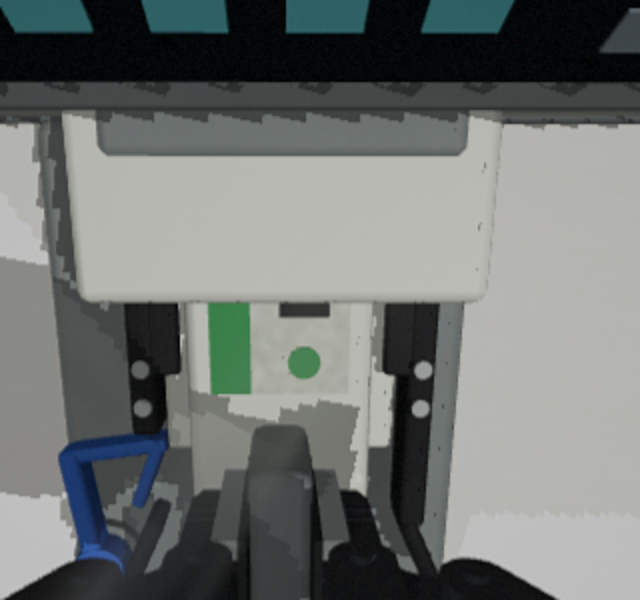

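The cassette is nearly home, with its shoulder at about row 445 level with the nose at (165,437), and the nose is not yet sprung in. Push on to the stop.

{"fn": "jog_arm", "kwargs": {"rows": [[[2,0,0],[0,0,0]],[[1,0,0],[0,0,0]],[[0,0,0],[0,0,0]]]}}

```text
t: 16.88
position: [577.3, 4.3, 42.4]
tcp_rot: [3.125, 0.296, -0.006]
wrist_force: [-9.2, -3.8, 13.8]
gripper_width: 12.7
grasp_force: 61.8
```

{"fn": "jog_arm", "kwargs": {"rows": [[[1.5,0,0],[0,0,0]],[[1.5,0,0],[0,0,0]],[[0,0,0],[0,0,0]]]}}

```text
t: 17.13
position: [578.2, 4.7, 42.4]
tcp_rot: [3.125, 0.296, -0.014]
wrist_force: [-15.2, -3.2, 19.0]
gripper_width: 12.8
grasp_force: 62.7
```

{"fn": "jog_arm", "kwargs": {"rows": [[[1.5,0,0],[0,0,0]],[[1.5,0,0],[0,0,0]],[[0,0,0],[0,0,0]]]}}

```text
t: 17.38
position: [578.2, 4.8, 42.3]
tcp_rot: [3.125, 0.296, -0.024]
wrist_force: [-24.0, -5.2, 26.3]
gripper_width: 12.4
grasp_force: 63.8
```

```bash
python3 - <<'E'
from h import *
def nose(c):
    m=cv2.inRange(cv2.cvtColor(c['pixels'],cv2.COLOR_RGB2HSV),(100,120,50),(125,255,255)); m[:150]=0; q=np.argwhere(m); q=q[(q[:,1]<250)]
    return q[q[:,1].argmax()], q[q[:,0].argmin()]
print(nose(load('w7'))); c=cap('wrist','w8.png'); print(nose(c)); st()
E
```

```text
(array([215, 203]), array([215, 200]))
(array([227, 214]), array([226, 166]))
t 17.43 p [578.2   4.8  42.3] F [-23.6  -4.3  26.1] w 13.0 g 63.7894606590271
[[ 0.982  0.188 -0.015]
 [ 0.188 -0.982 -0.004]
 [-0.015  0.001 -1.   ]]
```

It has hit the stop, and the nose swung in (column 203→214). I'll relieve the push, release and lift.

{"fn": "jog_arm", "kwargs": {"rows": [[[-3,0,0],[0,0,0]],[[-3,0,0],[0,0,0]],[[0,0,0],[0,0,0]]]}}

```text
t: 17.68
position: [577.8, 4.9, 42.3]
tcp_rot: [3.126, 0.297, -0.003]
wrist_force: [-5.8, -2.8, 10.3]
gripper_width: 12.7
grasp_force: 61.5
```

{"fn": "jog_arm", "kwargs": {"rows": [[[0,0,0],[0,0,0]],[[0,0,0],[0,0,0]],[[0,0,0],[0,0,0]],[[0,0,0],[0,0,0]],[[0,0,-20],[0,0,0]]], "claw": 40}}

```text
t: 18.1
position: [575.5, 6.0, 57.5]
tcp_rot: [-3.126, -0.299, 0.012]
wrist_force: [-0.1, -0.4, -0.5]
gripper_width: 40.0
grasp_force: 0.0
```

{"fn": "jog_arm", "kwargs": {"rows": [[[0,0,-30],[0,0,0]],[[-20,0,-30],[0,0,0]],[[-40,0,-30],[0,0,0]],[[-30,0,0],[0,0,0]],[[0,0,0],[0,0,0]]]}}

```text
t: 18.52
position: [492.9, -11.1, 147.1]
tcp_rot: [3.125, 0.296, -0.003]
wrist_force: [0.0, 0.2, -0.3]
gripper_width: 40.3
grasp_force: 0.0
```

```bash
python3 - <<'E'
from h import *
st(); c=cap('wrist','w9.png'); cv2.imwrite('pics/v9.png',cv2.resize(c['pixels'][:250,150:400][...,::-1],(600,600)))
E
```

```text
t 18.52 p [492.9 -11.1 147.1] F [ 0.   0.2 -0.3] w 40.3 g 0.0
[[ 0.982  0.188 -0.001]
 [ 0.188 -0.982 -0.002]
 [-0.002  0.002 -1.   ]]
```

View pics/v9.png

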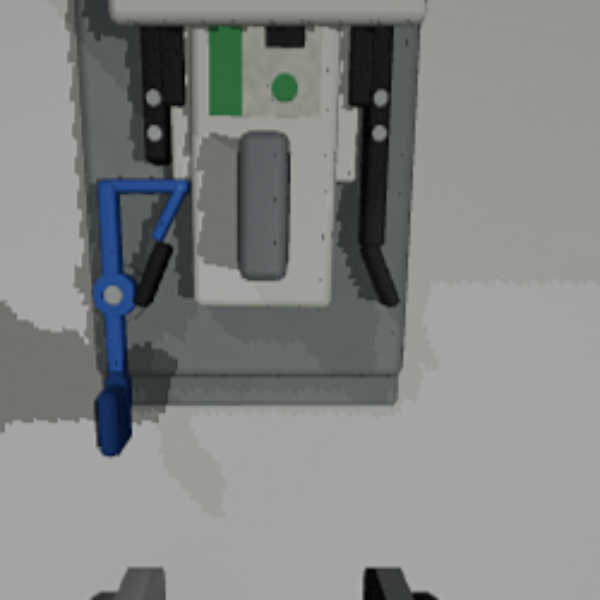

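The catch is back at rest, its nose at (182,185) behind the shoulder, and the fresh cassette is home. The gripper is clear, so I'll hand in.

```bash
python3 -c "
from h import *
print(manip.close_job())"
```

```text
the job is handed in; nothing more can be done
None
```

I handed the job in at about 18.5 s. The used cassette lies flat, fin up, in the tray, and the fresh one is fully home with the catch closed behind it. The hand-in returned no verdict, so this rests on the last camera views.

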